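# Open the bayonet cover of the larger suction filter

### The job

Two suction filter housings stand on the desk. Open the larger one: press its winged cover straight down against the spring, then, keeping it pressed, twist it a quarter turn anticlockwise (seen from above) without forcing it, and lift it off. Set it down gently, upright with the wing up, on the bare part of the steel tray; leave the smaller filter alone.

Things in the scene. Friction and masses are not known exactly. Their poses are not given: they have to be found in the camera images.
- filter_cover: Grey bayonet cover locked in the larger housing, 120 g. Origin: underside centre of its plug, z up. Plug 40 mm diameter, z 0 to 24 mm, with two lugs (12 mm wide, out to 29 mm, z 2 to 8) at +x and -x; disc 84 mm diameter, z 24 to 30; on it the wing to grip, 60 mm long along x, 14 thick along y, z 30 to 60. Stands by itself on its flat plug. White pointer at +x
- filter_housing: Larger housing, fixed, yaw varies: white, 88 mm diameter, 70 high, base 104 square. Origin: underside centre. Locked: cover's x along housing's x, cover origin 55 mm up, sprung up with 8 N. Press it 7 to 9 mm down (9 is the stop, 11 N), turn anticlockwise; at 70 to 105 deg (stop; aim for 85) it lifts straight out. Outside ribs: long one = pointer locked, short one = pointer free
- steel_tray: Steel instrument tray, fixed on the desk, 173 mm along its x, 269 along its y, rim 12 high; flat floor 140 by 236 mm, 2 mm above the origin (underside centre). A gauze pack (77 mm along x, 34 along y, 10 high) lies on it, centred 100 mm towards +y; the rest is bare
- small_filter: Smaller filter of the same form, fixed, to be left shut and untouched: base 64 mm square, white cylinder 55 mm in diameter, disc 52 mm in diameter, wing 37 mm long with its top 71 mm above the desk. Origin: underside centre
There are look-alikes about, which are no part of the job. Leave any pink or red look-alike of the filter_cover alone.

How it is judged (in metres and radians):
On the way, in this order (a step that is already met when the one before it is completed fails the run):
1. the cover, not yet turned by more than 15 degrees, is pressed down in its housing by at least 5.5 mm (z of filter_cover in the frame of filter_housing below 0.0495 m and horizontal distance between filter_cover and filter_housing below 0.01 m and angle between the x axis of filter_cover and the x axis of filter_housing, either way round below 0.26 rad), for 0.05 s.
2. the cover, still in its housing, is turned at least 65 degrees (angle between the x axis of filter_cover and the x axis of filter_housing, either way round above 1.134 rad and horizontal distance between filter_cover and filter_housing below 0.01 m and z of filter_cover in the frame of filter_housing below 0.062 m), for 0.05 s.
At the end, for the whole second after the job is handed in: The larger filter's cover stands upright (within about 8 degrees), wing up, at rest on the bare floor of the steel tray: its centre within 58 mm of the tray's centre along the tray's x, and between 105 mm towards -y and 75 mm towards +y (the gauze end) along its y (x of filter_cover in the frame of steel_tray between -0.058 and 0.058 m and y of filter_cover in the frame of steel_tray between -0.105 and 0.075 m and z of filter_cover in the frame of steel_tray between -0.002 and 0.008 m and angle between filter_cover's own z axis and vertical below 0.15 rad and linear speed of filter_cover below 0.02 m/s); the robot touches nothing.
It fails at once if the cover is dropped: let go and falling more than 15 mm above the tray or desk (horizontal distance between filter_cover and filter_housing above 0.08 m and contact force between the fingers and filter_cover below 0.01 N and height (world z) of filter_cover above 0.017 m and linear speed of filter_cover above 0.3 m/s).
It fails at once if the smaller filter is pushed or gripped (more than 3 N) (contact force between any of the fingers, the arm, filter_cover and small_filter above 3 N).
It fails at once if the cover is forced against its lugs or housing (more than 80 N) (contact force between filter_cover and filter_housing above 80 N).
It also fails if it takes over 45 s, if anything falls off the work surface, if the arm or the gripper's body presses on something with over 40 N, if the wrist force passes 120 N, or if a joint passes its speed limit or range.

### The arm

A 6-joint arm with a two-finger parallel gripper is mounted at the origin on a cart in front of the work surface, level with it; the furniture and walls round the work are solid. World frame = base frame: x ahead of the robot, y to its left, z up, the work surface at z = 0. Lengths are in m, angles in degrees, forces in N, time in s.
With the tool pointing down it reaches from about 0.375 to 0.825 m from the base axis. Payload 5.5 kg.
Tool frame: the origin (TCP) lies midway between the tips of the shut fingers; the grasp point (between the pads) lies 19 mm behind it (arm.grip_depth is the distance from the TCP to the grasp point, in m); x points along the fingers, y is the direction in which the jaws open and shut, and the axes are right-handed (so a half turn about x gives the same grasp; the last joint's range is limited). The gripper opens to 85 mm and grips with 20 to 120 N. Pads are 22 mm wide; open, the fingers measure 114 mm over their backs; the gripper's body (76 mm by 85 mm) begins 54 mm behind the grasp point. The pads swing forward as they close: fully open they stand 13 mm farther back than shut.
Start: joints at [-71.391, 17.962, -2.699, 69.339, 0, 90], TCP at [0.191, -0.569, 0.231] pointing down, gripper open.
Joint ranges: [-152.73, 152.73], [-39.44, 99.34], [-58.76, 71.6], [-118.89, 123.64], [-81.53, 83.1], [-180, 180]. Speed limits (degrees/s): [136.94, 136.94, 172.46, 180, 180, 180].

### API

Orientations are given as a 3x3 rotation matrix whose columns are the frame's x, y, z axes.
In Python, from rig import arm gives the robot as it stands.
- The arm moves only by the tool drive_tool, never from a script. Its argument "commands" is a list of rows, each a list of 2 entries, a list of its own where there are three numbers: the shift along the tool's x, y, z in m, then the turn about the tool's x in rad. In form: [[[dx, dy, dz], twist], ...]. A call has exactly 5 rows; each row is the pose to reach, as a shift and turn from the pose commanded when the call began, along the tool's axes at that moment; what a row does not reach only later rows make up. A row lasts 1/12 s, in which the tool goes at most 41.7 mm and 7.16 degrees, less where a joint would pass 70% of its speed; a pose out of reach is approached as far as the arm can. A call with a gripper value outside its range is refused whole. "claw" is the closure in counts, from 0 (fully open) to 255 (shut), set as the call begins (left out, the last holds). The fingers move at their own pace and stop on an object; the grip force is fixed at half the most. Time passes only in rows, so rows that repeat a pose let the fingers close, or fill a call up. It gives the time, the measured TCP pose, the force and the opening at its end, in the units of the state.
- arm.get_state(): the state, without advancing time (a new reading comes with each control period).
- arm.capture(name): name is "scene" or "top"; returns the picture (420x560x3 uint8, red, green, blue); there is no depth.
- arm.camera_model(name): a dict with "camera_matrix" (3x3 intrinsics, pixels), "R" (3x3) and "t" (3): a world point X has camera coordinates R X + t. Camera axes: x right, y down, z forward; pixel columns grow to the right and rows downward; lengths in m; the calibration is good to about 2 mm. A picture is of the moment at which its call begins. camera_model takes no time and is no camera call.
- arm.sign_off(): hands the job in, once; it reports no verdict.
Trained networks look in the newest picture that a camera, given by its name, has taken for a name from the list of things; names that differ only in an ending like _2 or _b are one class to them, and where a whole thing is asked for, a point or a joint stands for the part that bears it (a point fixed in the world has none). Each returns a list of dicts, best first, with "score" (0 to 1); they miss things now and then, are a little off and sometimes report something else, mostly with a low value. They report only what shows in the picture. A call takes as long as a camera call. They do not tell look-alikes from the thing itself.
- arm.look_for(camera, thing): "extent" ([left, top, right, bottom] in pixels, round what is visible of it).
- arm.landmark_of(camera, thing): "uv" ([column, row] in pixels: a listed point, or the origin of a listed thing).
The state is a dict: "t": time; "joints": joint angles; "dq": joint speeds; "joint_efforts": joint torques, N m; "eef_pos": TCP position; "orientation": TCP orientation; "wrist_force": force on the tool from outside, world axes, zero at the start; "moment": the same for the moment, N m; "grip_width": finger opening in m.
Only numpy, scipy, OpenCV 4.12 (cv2) and the standard library are available. Lean on these libraries where they do the work, as an engineer would, in place of code of your own. Each camera call takes 0.05 s, during which the arm holds its last target.

## Working session

There is one attempt and no reset: what is moved stays moved. The work goes in short steps, Python scripts to look and compute and a tool call to move; the robot and the scene stay as the last step left them, time stands still between calls to the robot, and variables do not carry over. Pictures are saved under pics/ and viewed, and the job is handed in when it is done.

Besides the shell and the picture viewer there is one more tool, called after "Emit:" in YAML: its name, and indented under it one key for each argument. drive_tool: Moves the arm, as the interface text tells. Its arguments: {"type":"object","properties":{"commands":{"type":"array"},"claw":{"type":"number"}},"required":["commands"]}

```bash
mkdir -p pics; ls; cat > h.py <<'E'
import numpy as np, cv2
from rig import arm
def ray(cam,uv,z):
    m=arm.camera_model(cam);K=np.array(m["camera_matrix"]);R=np.array(m["R"]);t=np.array(m["t"])
    d=R.T@np.linalg.solve(K,[uv[0],uv[1],1]);c=-R.T@t
    return c+d*(z-c[2])/d[2]
def proj(cam,X):
    m=arm.camera_model(cam);p=np.array(m["camera_matrix"])@(np.array(m["R"])@np.array(X)+np.array(m["t"]));return p[:2]/p[2]
def save(cam,name):
    im=arm.capture(cam);cv2.imwrite(f"pics/{name}.png",im[:,:,::-1]);return im
E
python3 - <<'E'
from h import *
for c in("scene","top"):
    save(c,c+"0")
    m=arm.camera_model(c);print(c,np.round(-np.array(m["R"]).T@np.array(m["t"]),3))
    for th in("filter_cover","filter_housing","steel_tray","small_filter"):
        print(th,[(np.round(d["uv"],1).tolist(),round(d["score"],2)) for d in arm.landmark_of(c,th)])
s=arm.get_state();print(s)
E
```

```text
pics
scene [-0.115  0.421  0.909]
filter_cover [([264.8, 239.9], 0.87), ([178.9, 270.4], 0.87), ([323.9, 231.5], 0.72)]
filter_housing [([293.6, 203.9], 0.76), ([236.9, 283.9], 0.33)]
steel_tray [([363.5, 185.0], 0.55)]
small_filter [([236.0, 282.2], 0.62)]
top [0.372 0.057 1.143]
filter_cover [([140.0, 205.8], 0.9), ([301.7, 235.0], 0.69), ([291.8, 176.9], 0.65), ([241.3, 212.8], 0.58)]
filter_housing [([293.0, 178.2], 0.76)]
steel_tray [([380.6, 201.6], 0.98)]
small_filter [([189.6, 243.0], 0.74)]
{'t': 0.5, 'joints': array([-7.13895735e+01,  1.79617476e+01, -2.70065999e+00,  6.93390349e+01,
       -1.76770933e-03,  9.00001645e+01]), 'dq': array([-0.06714752, -0.0377895 ,  0.05627701, -0.00673338, -0.01345399,
       -0.08647939]), 'joint_efforts': array([ 2.76877481e-04, -5.38961256e+01,  3.39755523e+01,  3.39598853e-03,
        1.24797616e-04, -7.94408859e-07]), 'eef_pos': array([ 0.19146277, -0.56860981,  0.23128896]), 'orientation': array([[-3.72740449e-05,  3.19129055e-01, -9.47711267e-01],
       [ 1.40150571e-05, -9.47711267e-01, -3.19129056e-01],
       [-9.99999999e-01, -2.51774583e-05,  3.08524204e-05]]), 'wrist_force': array([ 0.38700751, -0.38856484, -0.47845544]), 'moment': array([-0.04994428,  0.0015704 ,  0.00144238]), 'grip_width': 0.0855066061756391}
```

View pics/scene0.png

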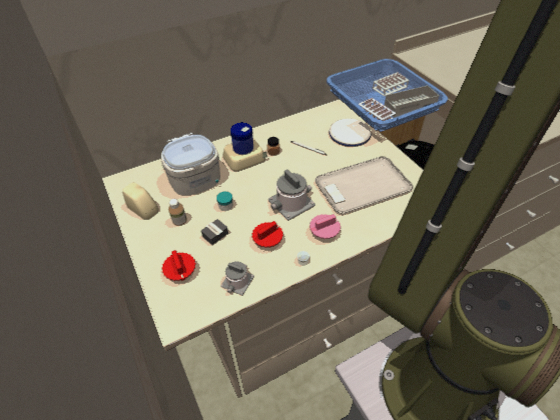

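View pics/top0.png

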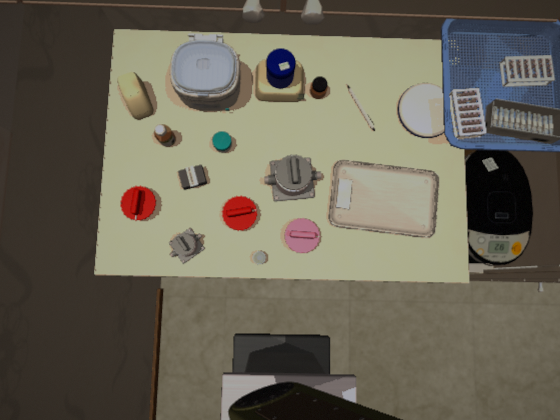

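```bash
python3 - <<'E'
from h import *
im=cv2.imread("pics/top0.png")
cv2.imwrite("pics/topz.png",cv2.resize(im[120:280,110:330],None,fx=3.6,fy=3.6,interpolation=cv2.INTER_CUBIC))
im=cv2.imread("pics/scene0.png")
cv2.imwrite("pics/scz.png",cv2.resize(im[150:270,210:350],None,fx=5,fy=5,interpolation=cv2.INTER_CUBIC))
E
```

```text
(no output)
```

View pics/topz.png

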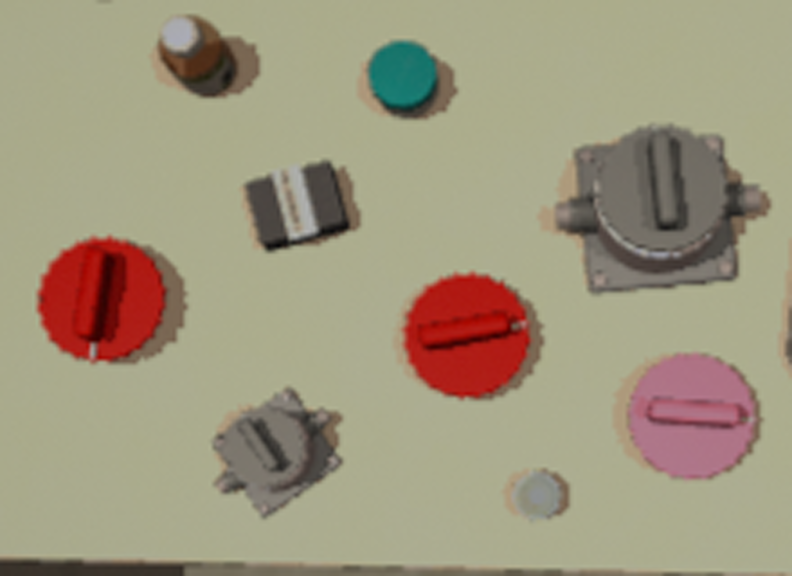

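View pics/scz.png

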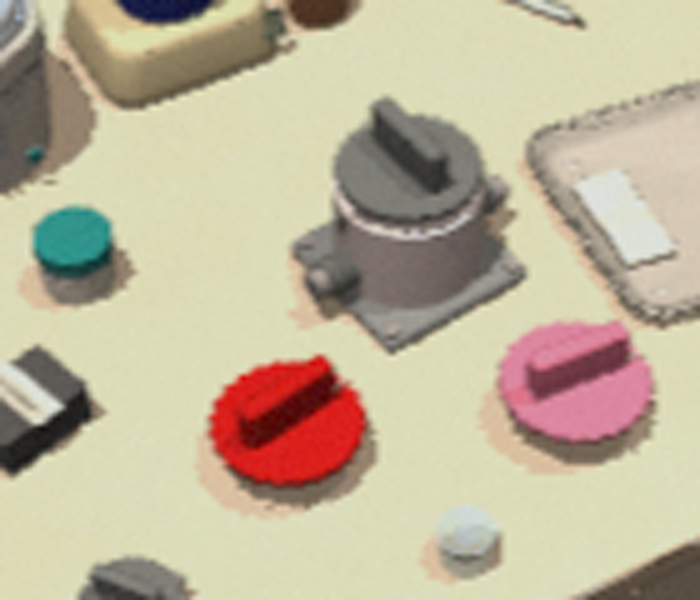

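```bash
cat > ov.py <<'E'
from h import *
def draw(cam,src,x,y,yaw,out,roi,f,zc=0.055,ped=True):
    im=cv2.imread(src);r0,r1,c0,c1=roi
    im=cv2.resize(im[r0:r1,c0:c1],None,fx=f,fy=f,interpolation=cv2.INTER_CUBIC)
    R=np.array([[np.cos(yaw),-np.sin(yaw)],[np.sin(yaw),np.cos(yaw)]])
    def poly(pts,z,col):
        P=[(proj(cam,[*(R@np.array(p)+[x,y]),z])+.5-[c0,r0])*f-.5 for p in pts]
        cv2.polylines(im,[np.round(P).astype(int)],True,col,1,cv2.LINE_AA)
    a=np.linspace(0,2*np.pi,60)
    poly(np.c_[np.cos(a),np.sin(a)]*.042,zc+.030,(0,255,0))
    w=[(.03,.007),(-.03,.007),(-.03,-.007),(.03,-.007)]
    poly(w,zc+.06,(0,0,255)); poly(w,zc+.03,(255,255,0)); poly([(.03,0),(.042,0)],zc+.03,(255,0,255))
    if ped: poly([(.052,.052),(-.052,.052),(-.052,-.052),(.052,-.052)],0,(255,0,0))
    cv2.imwrite(out,im)
E
python3 - <<'E'
from h import *
z=lambda u,v:((u+.5)/3.6+110-.5,(v+.5)/3.6+120-.5)
s=lambda u,v:((u+.5)/5+210-.5,(v+.5)/5+150-.5)
print("top disc",ray("top",z(660,190),.085))
print("wing ends top",ray("top",z(661,135),.115),ray("top",z(671,222),.115))
print("scene wing",ray("scene",s(383,102),.115),ray("scene",s(441,162),.115))
print("scene disc",ray("scene",s(408,163),.085))
print("base",[ray("top",z(*p),.004)[:2] for p in((577,148),(720,137),(737,277),(592,292))])
# tray
for c in [(334,162),(437,166),(436,236),(330,229)]: print("tray",ray("top",c,.012))
print("small",ray("top",z(262,445),.071), "tray lm",ray("top",(380.6,201.6),0),ray("scene",(363.5,185),0))
E
```

```text
top disc [0.62007803 0.00338631 0.085     ]
wing ends top [0.64878961 0.00490041 0.115     ] [ 0.59262362 -0.0023974   0.115     ]
scene wing [0.64981553 0.00567357 0.115     ] [0.59153114 0.00134459 0.115     ]
scene disc [0.62668545 0.00231218 0.085     ]
base [array([0.66756712, 0.05809291]), array([ 0.67839277, -0.04227539]), array([ 0.57867415, -0.05535281]), array([0.56544563, 0.04513841])]
tray [ 0.66687183 -0.10308776  0.012     ]
tray [ 0.66393832 -0.36406695  0.012     ]
tray [ 0.4864177  -0.35651449  0.012     ]
tray [ 0.49725443 -0.09400184  0.012     ]
small [0.449254   0.25457457 0.071     ] tray lm [ 0.57103044 -0.22282236  0.        ] [ 5.82260566e-01 -2.31422585e-01 -1.11022302e-16]
```

```bash
python3 - <<'E'
from ov import *
draw("top","pics/top0.png",.6215,.002,np.radians(7),"pics/o1.png",(140,215,260,335),8)
draw("scene","pics/scene0.png",.6215,.002,np.radians(7),"pics/o2.png",(160,225,260,330),8)
E
```

```text
(no output)
```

View pics/o1.png

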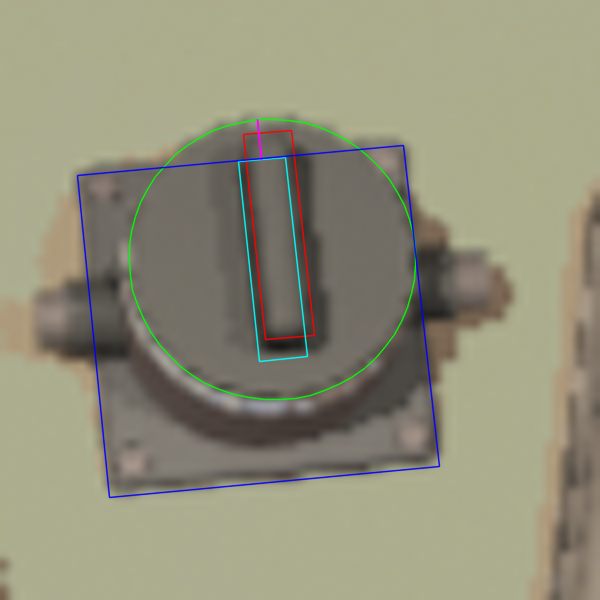

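View pics/o2.png

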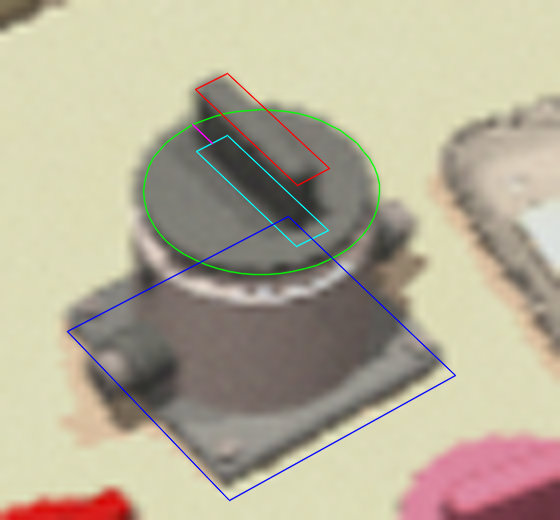

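```bash
cat > go.py <<'E'
import sys
from h import *
def go(tgt,az):
    s=arm.get_state();O=np.array(s["orientation"]);d=O.T@(np.array(tgt)-s["eef_pos"])
    a=np.degrees(np.arctan2(O[1,1],O[0,1]))
    print("t",s["t"],"tcp",np.round(s["eef_pos"],4),"az",round(a,2),"tilt",np.round(O[2],4),"shift",np.round(d,4),"twist",round(float(np.radians(a-az)),4),"F",np.round(s["wrist_force"],1),"M",np.round(s["moment"],2),"w",round(s["grip_width"],4),"q",np.round(s["joints"],1))
go([float(v) for v in sys.argv[1:4]],float(sys.argv[4]))
E
python3 go.py .6215 .0025 .18 -83
```

```text
t 0.5 tcp [ 0.1915 -0.5686  0.2313] az -71.39 tilt [-1. -0.  0.] shift [ 0.0513 -0.404  -0.5898] twist 0.2026 F [ 0.4 -0.4 -0.5] M [-0.05  0.    0.  ] w 0.0855 q [-71.4  18.   -2.7  69.3  -0.   90. ]
```

Emit:
drive_tool:
  commands:
    - [[0.0,-0.022,-0.032],0.04]
    - [[0.0,-0.044,-0.064],0.08]
    - [[0.0,-0.066,-0.096],0.12]
    - [[0.0,-0.088,-0.128],0.16]
    - [[0.0,-0.11,-0.16],0.2]
  claw: 0

```text
t: 0.92
eef_pos: [0.3087, -0.4119, 0.2314]
orientation: [[0.0, 0.122, -0.993], [-0.0, -0.993, -0.122], [-1.0, 0.0, -0.0]]
wrist_force: [0.6, -0.4, 0.5]
grip_width: 0.0854
```

```bash
python3 go.py .6215 .0025 .18 -83
```

```text
t 0.9167 tcp [ 0.3087 -0.4119  0.2314] az -83.0 tilt [-1.e+00  3.e-04 -3.e-04] shift [ 0.0514 -0.3732 -0.3609] twist -0.0001 F [ 0.6 -0.4  0.5] M [-0.02 -0.04 -0.  ] w 0.0854 q [-53.2   8.8 -14.4  66.8   0.  119.8]
```

Emit:
drive_tool:
  commands:
    - [[0.0,-0.028,-0.027],0]
    - [[0.0,-0.056,-0.054],0]
    - [[0.0,-0.084,-0.081],0]
    - [[0.0,-0.112,-0.108],0]
    - [[0.0,-0.14,-0.135],0]

```text
t: 1.33
eef_pos: [0.4254, -0.256, 0.2316]
orientation: [[0.001, 0.124, -0.992], [-0.0, -0.992, -0.124], [-1.0, 0.0, -0.001]]
wrist_force: [0.4, -0.4, 0.6]
grip_width: 0.0852
```

Emit:
drive_tool:
  commands:
    - [[0.0,-0.028,-0.027],0]
    - [[0.0,-0.056,-0.054],0]
    - [[0.0,-0.084,-0.081],0]
    - [[0.0,-0.112,-0.108],0]
    - [[0.0,-0.14,-0.135],0]

```text
t: 1.75
eef_pos: [0.542, -0.1001, 0.2316]
orientation: [[0.001, 0.125, -0.992], [-0.0, -0.992, -0.125], [-1.0, 0.0, -0.001]]
wrist_force: [1.1, -0.5, 0.4]
grip_width: 0.085
```

```bash
python3 go.py .6215 .0025 .15 -83
```

```text
t 1.75 tcp [ 0.542  -0.1001  0.2316] az -82.84 tilt [-1.e+00  3.e-04 -6.e-04] shift [ 0.0816 -0.0919 -0.0916] twist 0.0028 F [ 1.1 -0.5  0.4] M [-0.06  0.02 -0.  ] w 0.085 q [-10.5  12.7  -9.6  67.7  -0.  162.4]
```

Emit:
drive_tool:
  commands:
    - [[0.015,-0.023,-0.023],0]
    - [[0.03,-0.046,-0.046],0]
    - [[0.05,-0.07,-0.069],0]
    - [[0.07,-0.092,-0.091],0]
    - [[0.07,-0.092,-0.0916],0]

```text
t: 2.17
eef_pos: [0.621, 0.0052, 0.1567]
orientation: [[-0.004, 0.129, -0.992], [0.002, -0.992, -0.129], [-1.0, -0.002, 0.004]]
wrist_force: [0.1, -0.8, 0.1]
grip_width: 0.0855
```

```bash
python3 go.py .6215 .0025 .09 -83; python3 -c "
from h import *
a=save('top','top1');b=save('scene','scene1')
cv2.imwrite('pics/a1.png',cv2.resize(a[120:240,240:360,::-1],None,fx=5,fy=5))
cv2.imwrite('pics/b1.png',cv2.resize(b[130:250,220:360,::-1],None,fx=5,fy=5))"
```

```text
t 2.1667 tcp [0.621  0.0052 0.1567] az -82.59 tilt [-1.     -0.0025  0.0038] shift [ 0.0667  0.003  -0.0004] twist 0.0072 F [ 0.1 -0.8  0.1] M [ 0.01  0.06 -0.05] w 0.0855 q [ 4.00e-01  2.25e+01 -6.10e+00  6.16e+01  1.00e-01  1.73e+02]
```

View pics/b1.png

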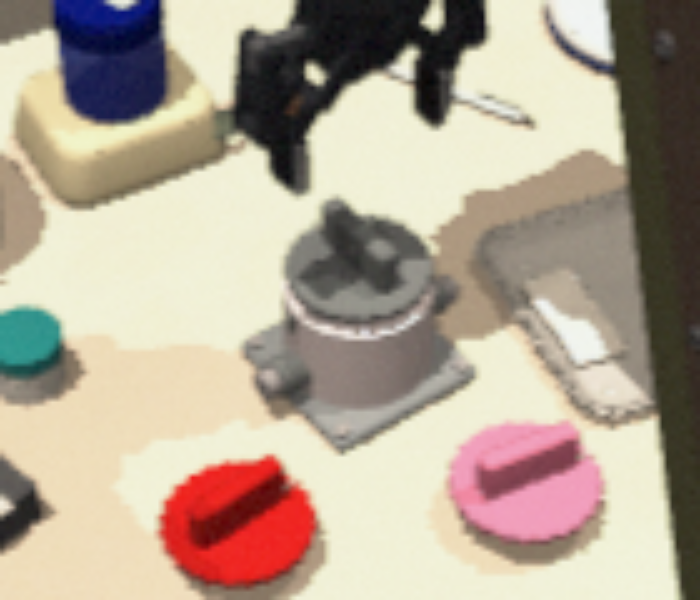

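View pics/a1.png

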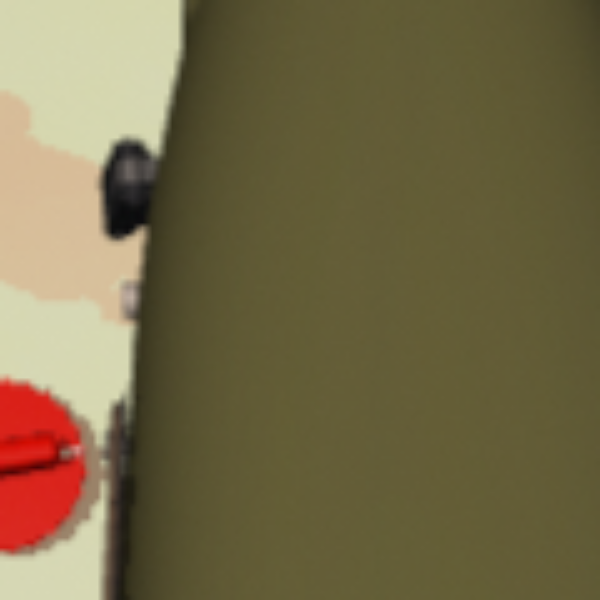

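```bash
python3 go.py .6215 .0025 .09 -83
```

```text
t 2.2667 tcp [0.6199 0.0017 0.16  ] az -82.73 tilt [-1.     -0.      0.0027] shift [ 0.0699 -0.0006 -0.0018] twist 0.0047 F [ 0.6 -0.8  0.8] M [-0.03  0.02 -0.03] w 0.0851 q [  0.2  22.2  -6.1  61.8  -0.  172.9]
```

Emit:
drive_tool:
  commands:
    - [[0.014,-0.0003,-0.001],0]
    - [[0.028,-0.0005,-0.0015],0]
    - [[0.042,-0.0005,-0.0015],0]
    - [[0.056,-0.0005,-0.0015],0]
    - [[0.064,-0.0005,-0.0015],0]

```text
t: 2.68
eef_pos: [0.6212, 0.0001, 0.0972]
orientation: [[-0.0, 0.123, -0.992], [-0.0, -0.992, -0.123], [-1.0, 0.0, 0.0]]
wrist_force: [-1.0, 0.4, 0.7]
grip_width: 0.0857
```

Emit:
drive_tool:
  commands:
    - [[0.003,0,0],0]
    - [[0.006,0,0],0]
    - [[0.006,0,0],0]
    - [[0.006,0,0],0]
    - [[0.006,0,0],0]

```text
t: 3.1
eef_pos: [0.6225, 0.0013, 0.0922]
orientation: [[0.001, 0.124, -0.992], [-0.0, -0.992, -0.124], [-1.0, 0.0, -0.001]]
wrist_force: [0.1, -0.1, 0.4]
grip_width: 0.0853
```

```bash
python3 go.py .6215 .0025 .09 -83
```

```text
t 3.1 tcp [0.6225 0.0013 0.0922] az -82.86 tilt [-1.0e+00  2.0e-04 -1.3e-03] shift [ 0.0022 -0.0013  0.0008] twist 0.0025 F [ 0.1 -0.1  0.4] M [ 0.01 -0.01  0.  ] w 0.0853 q [ 1.00e-01  2.51e+01 -1.11e+01  5.36e+01 -0.00e+00  1.73e+02]
```

Emit:
drive_tool:
  commands:
    - [[0,0,0],0]
    - [[0,-0.0005,0.0],0]
    - [[0,-0.0005,0],0]
    - [[0,-0.0005,0],0]
    - [[0,-0.0005,0],0]
  claw: 140

```text
t: 3.52
eef_pos: [0.6218, 0.002, 0.0913]
orientation: [[-0.0, 0.125, -0.992], [0.0, -0.992, -0.125], [-1.0, -0.0, -0.0]]
wrist_force: [0.6, -0.5, 0.8]
grip_width: 0.0387
```

Emit:
drive_tool:
  commands:
    - [[0,0,0],0]
    - [[0,0,0.0],0]
    - [[0,0,0],0]
    - [[0,0,0],0]
    - [[0,0,0],0]
  claw: 255

```text
t: 3.93
eef_pos: [0.6218, 0.0022, 0.0915]
orientation: [[0.0, 0.125, -0.992], [0.001, -0.992, -0.125], [-1.0, -0.0, -0.0]]
wrist_force: [-0.8, 1.8, 2.8]
grip_width: 0.0128
```

```bash
python3 go.py .6215 .0025 .09 -83;python3 -c "
from h import *
b=save('scene','scene2')
cv2.imwrite('pics/b2.png',cv2.resize(b[130:250,220:360,::-1],None,fx=5,fy=5))"
```

```text
t 3.9333 tcp [0.6218 0.0022 0.0915] az -82.84 tilt [-1.e+00 -5.e-04 -1.e-04] shift [ 0.0015 -0.0003  0.0003] twist 0.0027 F [-0.8  1.8  2.8] M [ 0.29  0.19 -0.  ] w 0.0128 q [  0.2  25.2 -11.2  53.6   0.  173. ]
```

View pics/b2.png

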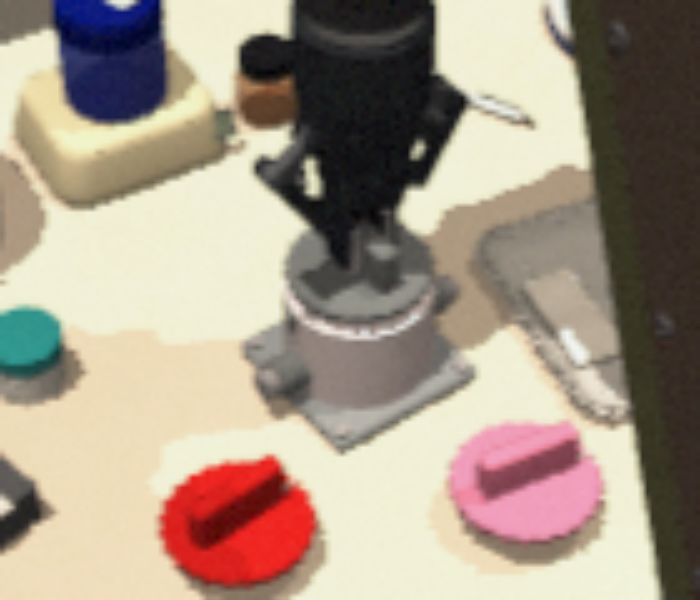

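Emit:
drive_tool:
  commands:
    - [[0.001,0,0],0]
    - [[0.002,0,0.0],0]
    - [[0.003,0,0],0]
    - [[0.004,0,0],0]
    - [[0.005,0,0],0]

```text
t: 4.4
eef_pos: [0.6219, 0.0022, 0.0871]
orientation: [[0.001, 0.125, -0.992], [0.0, -0.992, -0.125], [-1.0, -0.0, -0.001]]
wrist_force: [-2.5, 1.6, 9.1]
grip_width: 0.0127
```

Emit:
drive_tool:
  commands:
    - [[0.0005,0,0],0]
    - [[0.001,0,0.0],0]
    - [[0.0015,0,0],0]
    - [[0.002,0,0],0]
    - [[0.002,0,0],0]

```text
t: 4.82
eef_pos: [0.6219, 0.0022, 0.0852]
orientation: [[0.001, 0.125, -0.992], [0.0, -0.992, -0.125], [-1.0, -0.0, -0.001]]
wrist_force: [-3.6, 2.1, 8.9]
grip_width: 0.0127
```

```bash
python3 go.py .6215 .0025 .083 -83
```

```text
t 4.8167 tcp [0.6219 0.0022 0.0852] az -82.84 tilt [-1.e+00 -4.e-04 -6.e-04] shift [ 0.0022 -0.0003  0.0004] twist 0.0028 F [-3.6  2.1  8.9] M [0.37 0.8  0.04] w 0.0127 q [  0.2  25.5 -11.6  52.9   0.  173. ]
```

Emit:
drive_tool:
  commands:
    - [[0.0005,0,0],0]
    - [[0.001,0,0.0],0]
    - [[0.0015,0,0],0]
    - [[0.0017,0,0],0]
    - [[0.0017,0,0],0]

```text
t: 5.23
eef_pos: [0.622, 0.0022, 0.0836]
orientation: [[0.001, 0.125, -0.992], [0.0, -0.992, -0.125], [-1.0, -0.0, -0.001]]
wrist_force: [-3.8, 1.4, 9.6]
grip_width: 0.0127
```

```bash
python3 go.py .6215 .0025 .083 -83
```

```text
t 5.2333 tcp [0.622  0.0022 0.0836] az -82.84 tilt [-1.e+00 -4.e-04 -7.e-04] shift [ 0.0006 -0.0003  0.0004] twist 0.0028 F [-3.8  1.4  9.6] M [0.37 0.85 0.01] w 0.0127 q [  0.2  25.6 -11.7  52.7   0.  173. ]
```

Emit:
drive_tool:
  commands:
    - [[0,0,0],-0.05]
    - [[0,0,0],-0.1]
    - [[0,0,0],-0.15]
    - [[0,0,0],-0.2]
    - [[0,0,0],-0.25]

```text
t: 5.65
eef_pos: [0.6233, 0.0016, 0.0842]
orientation: [[0.003, 0.368, -0.93], [-0.001, -0.93, -0.368], [-1.0, 0.002, -0.003]]
wrist_force: [-1.0, -0.2, 9.4]
grip_width: 0.0127
```

```bash
python3 go.py .622 .0022 .0835 2
```

```text
t 5.65 tcp [0.6233 0.0016 0.0842] az -68.4 tilt [-1.      0.0018 -0.0027] shift [ 0.0007 -0.001   0.001 ] twist -1.2288 F [-1.  -0.2  9.4] M [-0.04  0.23 -0.07] w 0.0127 q [  0.2  25.5 -11.7  52.6  -0.  158.6]
```

Emit:
drive_tool:
  commands:
    - [[0.0003,0,0],-0.06]
    - [[0.0003,0,0],-0.12]
    - [[0.0003,0,0],-0.18]
    - [[0.0003,0,0],-0.24]
    - [[0.0003,0,0],-0.3]

```text
t: 6.07
eef_pos: [0.6238, 0.0016, 0.0841]
orientation: [[0.004, 0.627, -0.779], [-0.001, -0.779, -0.627], [-1.0, 0.003, -0.003]]
wrist_force: [0.0, 0.5, 8.4]
grip_width: 0.013
```

Emit:
drive_tool:
  commands:
    - [[0,0,0],-0.06]
    - [[0,0,0],-0.12]
    - [[0,0,0],-0.18]
    - [[0,0,0],-0.24]
    - [[0,0,0],-0.3]

```text
t: 6.48
eef_pos: [0.6239, 0.0016, 0.0842]
orientation: [[0.004, 0.829, -0.559], [-0.001, -0.559, -0.829], [-1.0, 0.004, -0.002]]
wrist_force: [-0.2, 0.0, 9.3]
grip_width: 0.0125
```

```bash
python3 go.py .622 .0022 .0835 2
```

```text
t 6.4833 tcp [0.6239 0.0016 0.0842] az -33.99 tilt [-1.      0.0039 -0.0019] shift [ 0.0007 -0.0019  0.0006] twist -0.6282 F [-0.2  0.   9.3] M [-0.   -0.04 -0.04] w 0.0125 q [  0.2  25.6 -11.7  52.6  -0.  124.2]
```

Emit:
drive_tool:
  commands:
    - [[0,0,0],-0.06]
    - [[0,0,0],-0.12]
    - [[0,0,0],-0.18]
    - [[0,0,0],-0.24]
    - [[0,0,0],-0.3]

```text
t: 6.9
eef_pos: [0.624, 0.0016, 0.0842]
orientation: [[0.004, 0.957, -0.289], [-0.001, -0.289, -0.957], [-1.0, 0.004, -0.001]]
wrist_force: [0.5, 0.2, 9.2]
grip_width: 0.0129
```

Emit:
drive_tool:
  commands:
    - [[0,0,0],-0.06]
    - [[0,0,0],-0.12]
    - [[0,0,0],-0.18]
    - [[0,0,0],-0.24]
    - [[0,0,0],-0.3]

```text
t: 7.32
eef_pos: [0.624, 0.0017, 0.0842]
orientation: [[0.004, 1.0, 0.007], [-0.001, 0.007, -1.0], [-1.0, 0.004, 0.001]]
wrist_force: [0.6, 0.1, 10.5]
grip_width: 0.013
```

Emit:
drive_tool:
  commands:
    - [[0,0,0],0]
    - [[0,0,0],0]
    - [[0,0,0],0]
    - [[0,0,0],0]
    - [[0,0,0],0]

```text
t: 7.73
eef_pos: [0.624, 0.0017, 0.0842]
orientation: [[0.004, 1.0, 0.004], [-0.001, 0.004, -1.0], [-1.0, 0.004, 0.001]]
wrist_force: [0.6, -0.5, 8.8]
grip_width: 0.013
```

```bash
python3 go.py .622 .0022 .0835 2;python3 -c "
from h import *
b=save('scene','scene3')
cv2.imwrite('pics/b3.png',cv2.resize(b[130:250,220:360,::-1],None,fx=5,fy=5))"
```

```text
t 7.7333 tcp [0.624  0.0017 0.0842] az 0.23 tilt [-1.0e+00  4.5e-03  7.0e-04] shift [ 0.0007 -0.002  -0.0006] twist -0.0309 F [ 0.6 -0.5  8.8] M [-0.02 -0.01  0.04] w 0.013 q [  0.2  25.6 -11.6  52.5  -0.   89.9]
```

View pics/b3.png

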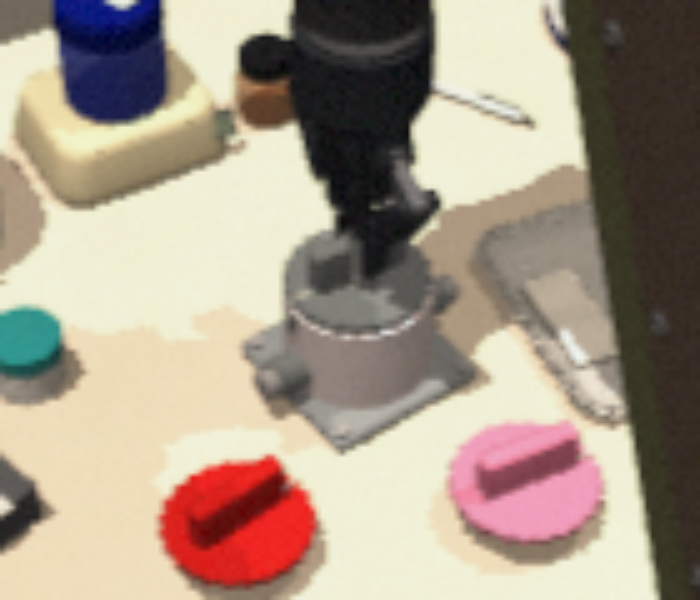

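Emit:
drive_tool:
  commands:
    - [[-0.003,0,0],0]
    - [[-0.006,0,0],0]
    - [[-0.009,0,0],0]
    - [[-0.012,0,0],0]
    - [[-0.015,0,0],0]

```text
t: 8.2
eef_pos: [0.6213, 0.0018, 0.097]
orientation: [[-0.001, 1.0, 0.004], [-0.0, 0.004, -1.0], [-1.0, -0.001, 0.0]]
wrist_force: [-0.2, -0.9, -1.2]
grip_width: 0.0129
```

```bash
python3 go.py .622 .0022 .0835 2
```

```text
t 8.2 tcp [0.6213 0.0018 0.097 ] az 0.22 tilt [-1.0e+00 -1.1e-03  3.0e-04] shift [ 0.0135  0.0007 -0.0004] twist -0.0311 F [-0.2 -0.9 -1.2] M [ 0.01 -0.04  0.  ] w 0.0129 q [  0.2  24.9 -10.8  54.3  -0.   90. ]
```

Emit:
drive_tool:
  commands:
    - [[-0.01,0,0],0]
    - [[-0.02,0,0],0]
    - [[-0.03,0,0],0]
    - [[-0.04,0,0],0]
    - [[-0.055,0,0],0]

```text
t: 8.62
eef_pos: [0.6212, 0.002, 0.1528]
orientation: [[-0.001, 1.0, 0.004], [0.0, 0.004, -1.0], [-1.0, -0.001, -0.0]]
wrist_force: [-0.0, 0.7, -0.7]
grip_width: 0.0127
```

```bash
python3 - <<'E'
from h import *
b=save('scene','scene4');a=save('top','top4')
print([(c,d['uv'],d['score'],ray(c,d['uv'],0)) for c in('scene','top') for d in arm.landmark_of(c,'steel_tray')])
im=cv2.imread('pics/top0.png')
cv2.imwrite('pics/tr.png',cv2.resize(im[150:250,315:455],None,fx=5,fy=5))
E
```

```text
[('top', [381.6, 202.1], 0.83, array([ 0.56982139, -0.22533807,  0.        ]))]
```

View pics/scene4.png

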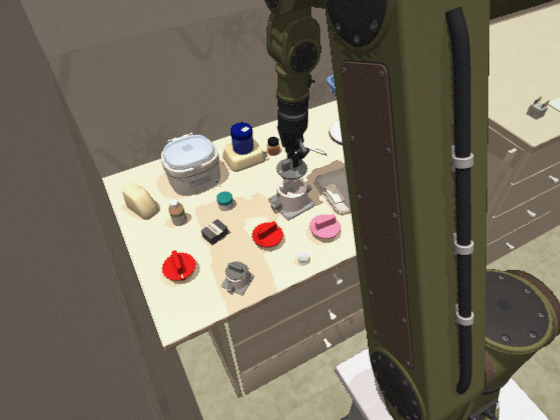

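View pics/tr.png

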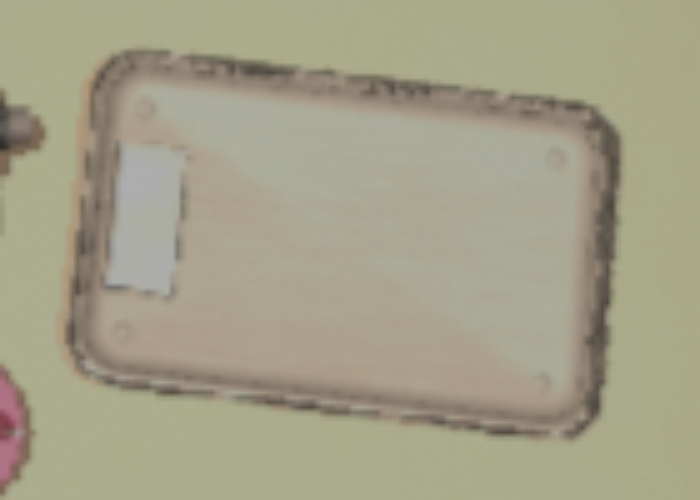

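Emit:
drive_tool:
  commands:
    - [[0,-0.003,0.015],0]
    - [[0,-0.009,0.04],0]
    - [[0,-0.014,0.07],0]
    - [[0,-0.02,0.1],0]
    - [[0,-0.025,0.13],0]

```text
t: 9.23
eef_pos: [0.5959, -0.1297, 0.1512]
orientation: [[-0.002, 1.0, 0.004], [0.0, 0.004, -1.0], [-1.0, -0.002, -0.0]]
wrist_force: [0.5, -0.2, -0.5]
grip_width: 0.0128
```

Emit:
drive_tool:
  commands:
    - [[0,-0.006,0.03],0]
    - [[0,-0.012,0.06],0]
    - [[0,-0.016,0.085],0]
    - [[0,-0.019,0.1],0]
    - [[0,-0.021,0.107],0]

```text
t: 9.65
eef_pos: [0.5755, -0.2375, 0.1514]
orientation: [[-0.001, 1.0, 0.001], [0.0, 0.001, -1.0], [-1.0, -0.001, -0.0]]
wrist_force: [0.3, -0.4, -0.5]
grip_width: 0.0128
```

Emit:
drive_tool:
  commands:
    - [[0.015,0,0],0]
    - [[0.03,0,0],0]
    - [[0.045,0,0],0]
    - [[0.06,0,0],0]
    - [[0.075,0,0],0]

```text
t: 10.07
eef_pos: [0.5765, -0.2341, 0.0762]
orientation: [[-0.001, 1.0, 0.005], [0.001, 0.005, -1.0], [-1.0, -0.001, -0.001]]
wrist_force: [0.2, 0.1, -1.4]
grip_width: 0.0128
```

```bash
python3 go.py .575 -.235 .0385 0; python3 -c "
from h import *
b=save('top','top5');
cv2.imwrite('pics/b5.png',cv2.resize(b[120:260,300:480,::-1],None,fx=4,fy=4))
print(ray('top',(383.5,198.5),.012))
save('scene','scene5')"
```

```text
t 10.0667 tcp [ 0.5765 -0.2341  0.0762] az 0.29 tilt [-1.e+00 -6.e-04 -9.e-04] shift [ 0.0377 -0.0015  0.0009] twist 0.005 F [ 0.2  0.1 -1.4] M [0.02 0.01 0.02] w 0.0128 q [-22.1  26.  -12.   52.    0.   67.6]
[ 0.57697169 -0.22723437  0.012     ]
```

View pics/b5.png

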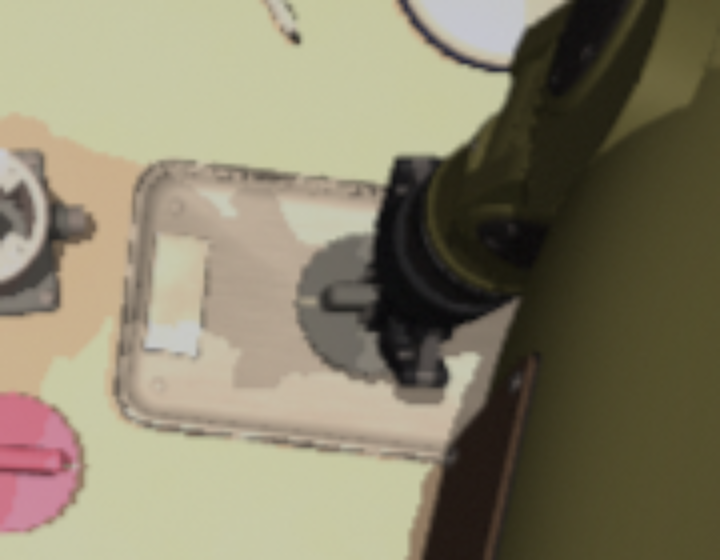

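View pics/scene5.png

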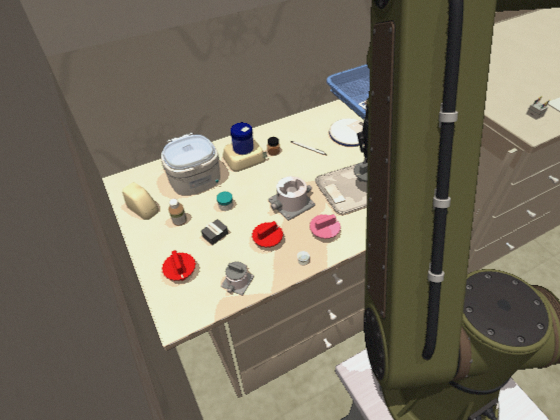

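Emit:
drive_tool:
  commands:
    - [[0.008,0,0],0]
    - [[0.016,0,0],0]
    - [[0.022,0,0],0]
    - [[0.028,0,0],0]
    - [[0.031,0,0],0]

```text
t: 10.58
eef_pos: [0.5765, -0.235, 0.0455]
orientation: [[-0.001, 1.0, 0.004], [0.0, 0.004, -1.0], [-1.0, -0.001, -0.0]]
wrist_force: [-0.8, 0.0, -0.3]
grip_width: 0.0126
```

Emit:
drive_tool:
  commands:
    - [[0.001,0,0],0]
    - [[0.002,0,0],0]
    - [[0.003,0,0],0]
    - [[0.004,0,0],0]
    - [[0.004,0,0],0]

```text
t: 11.0
eef_pos: [0.5769, -0.2353, 0.0424]
orientation: [[0.0, 1.0, 0.004], [-0.0, 0.004, -1.0], [-1.0, 0.0, 0.0]]
wrist_force: [1.0, 0.1, -0.4]
grip_width: 0.0127
```

Emit:
drive_tool:
  commands:
    - [[0.0005,0,0],0]
    - [[0.001,0,0],0]
    - [[0.0015,0,0],0]
    - [[0.0015,0,0],0]
    - [[0.0015,0,0],0]

```text
t: 11.42
eef_pos: [0.5768, -0.2352, 0.0408]
orientation: [[-0.0, 1.0, 0.004], [0.0, 0.004, -1.0], [-1.0, -0.0, -0.0]]
wrist_force: [0.5, 0.9, -1.3]
grip_width: 0.0125
```

```bash
python3 go.py .575 -.235 .0385 0
```

```text
t 11.4167 tcp [ 0.5768 -0.2352  0.0408] az 0.23 tilt [-1. -0. -0.] shift [ 0.0023 -0.0018 -0.0002] twist 0.004 F [ 0.5  0.9 -1.3] M [ 0.03  0.01 -0.01] w 0.0125 q [-22.2  28.  -14.1  47.9  -0.   67.6]
```

Emit:
drive_tool:
  commands:
    - [[0.0004,0,0],0]
    - [[0.0008,0,0],0]
    - [[0.0012,0,0],0]
    - [[0.0016,0,0],0]
    - [[0.0016,0,0],0]

```text
t: 11.83
eef_pos: [0.5767, -0.2352, 0.0391]
orientation: [[-0.0, 1.0, 0.004], [0.0, 0.004, -1.0], [-1.0, -0.0, -0.0]]
wrist_force: [-0.5, -0.3, -0.3]
grip_width: 0.0128
```

Emit:
drive_tool:
  commands:
    - [[0.0003,0,0],0]
    - [[0.0006,0,0],0]
    - [[0.0009,0,0],0]
    - [[0.0009,0,0],0]
    - [[0.0009,0,0],0]

```text
t: 12.25
eef_pos: [0.5768, -0.2352, 0.0383]
orientation: [[-0.0, 1.0, 0.004], [0.0, 0.004, -1.0], [-1.0, -0.0, -0.0]]
wrist_force: [0.4, -0.7, -1.0]
grip_width: 0.0126
```

Emit:
drive_tool:
  commands:
    - [[0.0003,0,0],0]
    - [[0.0006,0,0],0]
    - [[0.0009,0,0],0]
    - [[0.0009,0,0],0]
    - [[0.0009,0,0],0]

```text
t: 12.67
eef_pos: [0.5769, -0.2353, 0.038]
orientation: [[0.0, 1.0, 0.004], [-0.0, 0.004, -1.0], [-1.0, 0.0, 0.0]]
wrist_force: [-2.5, 0.4, 4.9]
grip_width: 0.0127
```

Emit:
drive_tool:
  commands:
    - [[0.0003,0,0],0]
    - [[0.0006,0,0],0]
    - [[0.0009,0,0],0]
    - [[0.0009,0,0],0]
    - [[0.0009,0,0],0]

```text
t: 13.08
eef_pos: [0.5769, -0.2353, 0.0379]
orientation: [[0.001, 1.0, 0.004], [-0.0, 0.004, -1.0], [-1.0, 0.001, 0.0]]
wrist_force: [-5.1, 1.8, 12.8]
grip_width: 0.0129
```

Emit:
drive_tool:
  commands:
    - [[-0.0008,0,0],0]
    - [[-0.0012,0,0],0]
    - [[-0.0012,0,0],0]
    - [[-0.0012,0,0],0]
    - [[-0.0012,0,0],0]

```text
t: 13.5
eef_pos: [0.5769, -0.2353, 0.038]
orientation: [[0.0, 1.0, 0.004], [-0.0, 0.004, -1.0], [-1.0, 0.0, 0.0]]
wrist_force: [-2.0, 0.9, 5.9]
grip_width: 0.0127
```

Emit:
drive_tool:
  commands:
    - [[0,0,0],0]
    - [[0,0,0],0]
    - [[0,0,0],0]
    - [[0,0,0],0]
    - [[0,0,0],0]
  claw: 150

```text
t: 13.92
eef_pos: [0.5767, -0.2352, 0.0375]
orientation: [[-0.0, 1.0, 0.004], [0.0, 0.004, -1.0], [-1.0, -0.0, -0.0]]
wrist_force: [0.8, 0.1, -0.2]
grip_width: 0.0352
```

```bash
python3 go.py .575 -.235 .0385 0
```

```text
t 13.9167 tcp [ 0.5767 -0.2352  0.0375] az 0.23 tilt [-1.e+00 -2.e-04 -1.e-04] shift [-0.001  -0.0017 -0.0002] twist 0.004 F [ 0.8  0.1 -0.2] M [-0.02 -0.02 -0.04] w 0.0352 q [-22.2  28.2 -14.3  47.5   0.   67.6]
```

Released; retreat upward, then aside to clear the view.

Emit:
drive_tool:
  commands:
    - [[-0.008,0,0],0]
    - [[-0.02,0,0],0]
    - [[-0.035,0,0],0]
    - [[-0.06,0,0],0]
    - [[-0.09,0,0],0]

```text
t: 14.33
eef_pos: [0.5758, -0.2348, 0.1284]
orientation: [[-0.002, 1.0, 0.004], [0.001, 0.004, -1.0], [-1.0, -0.002, -0.001]]
wrist_force: [1.1, 0.5, -0.2]
grip_width: 0.0351
```

Emit:
drive_tool:
  commands:
    - [[-0.03,0,0.0],0]
    - [[-0.06,0,0.0],0]
    - [[-0.08,-0.02,0.02],0]
    - [[-0.09,-0.045,0.04],0]
    - [[-0.09,-0.07,0.07],0]

```text
t: 14.75
eef_pos: [0.5086, -0.3057, 0.2227]
orientation: [[0.006, 1.0, 0.007], [-0.003, 0.007, -1.0], [-1.0, 0.006, 0.003]]
wrist_force: [-0.1, -0.9, 0.3]
grip_width: 0.035
```

Emit:
drive_tool:
  commands:
    - [[0,-0.025,0.03],0]
    - [[0,-0.05,0.06],0]
    - [[0,-0.08,0.09],0]
    - [[0,-0.1,0.12],0]
    - [[0,-0.12,0.15],0]

```text
t: 15.17
eef_pos: [0.3862, -0.4574, 0.2196]
orientation: [[0.001, 1.0, 0.004], [-0.001, 0.004, -1.0], [-1.0, 0.001, 0.001]]
wrist_force: [1.1, -0.8, 0.2]
grip_width: 0.0352
```

Emit:
drive_tool:
  commands:
    - [[0,-0.02,0.02],0]
    - [[0,-0.04,0.04],0]
    - [[0,-0.06,0.04],0]
    - [[0,-0.08,0.04],0]
    - [[0,-0.08,0.04],0]

```text
t: 15.58
eef_pos: [0.3046, -0.4967, 0.2191]
orientation: [[-0.001, 1.0, 0.001], [-0.001, 0.001, -1.0], [-1.0, -0.001, 0.001]]
wrist_force: [-0.3, 1.6, 0.4]
grip_width: 0.0349
```

```bash
python3 go.py .575 -.235 .0385 0; python3 -c "
from ov import *
b=save('top','top6');save('scene','scene6')
draw('top','pics/top6.png',.5768,-.2352,np.radians(92),'pics/o6.png',(140,260,310,460),5,zc=.002,ped=False)
print([(d['uv'],d['score'],ray('top',d['uv'],.002)) for d in arm.landmark_of('top','filter_cover')])"
```

```text
t 15.5833 tcp [ 0.3046 -0.4967  0.2191] az 0.03 tilt [-1.e+00 -1.e-03  7.e-04] shift [ 0.1801  0.2708 -0.2617] twist 0.0006 F [-0.3  1.6  0.4] M [ 0.05 -0.03 -0.05] w 0.0349 q [-58.4  16.4  -6.5  67.2  -0.1  31.5]
[([142.0, 207.9], 0.97, array([0.53922088, 0.37142517, 0.002     ])), ([239.1, 212.0], 0.94, array([0.53516256, 0.13131381, 0.002     ])), ([383.3, 202.9], 0.8, array([ 0.56755179, -0.22911391,  0.002     ])), ([302.2, 235.9], 0.64, array([ 0.47949269, -0.02649579,  0.002     ]))]
```

View pics/o6.png

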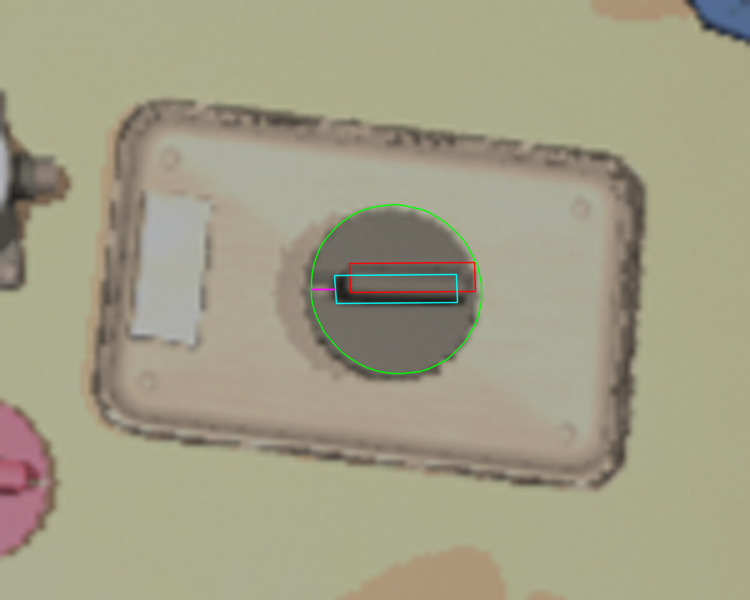

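View pics/scene6.png

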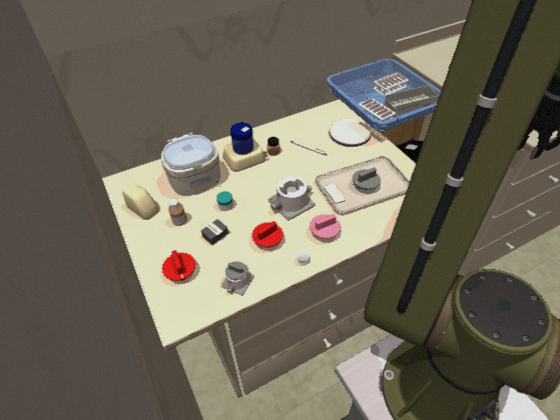

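The cover stands upright in the middle of the tray's bare floor, at about (392,290) in the zoomed top view. In the scene view it is at (366,180), well clear of the gauze, and the housing at (292,193) is open.

```bash
python3 -c "
from rig import arm
print(arm.get_state()['dq']); print(arm.sign_off())"
```

```text
[ 0.98517978  0.43707054  0.28999423 -0.18180848 -0.04344351 -0.01760193]
the job is handed in; nothing more can be done
None
```

I opened the larger filter and set its cover down on the tray, then handed the job in at about 16 s. No verdict was reported.

- **Opening:** I gripped the wing, pressed the cover about 8 mm down (roughly 9–10 N), turned it about 83° anticlockwise while pressed and lifted it off. The press had eased to about 7.3 mm during the turn, still within the 7–9 mm range. No wrist-force reading during the press and turn exceeded about 11 N.
- **Placing:** I lowered the cover onto the tray floor until I felt contact, which peaked at about 13 N on the wrist. I then eased off, released it and moved the arm clear.
- **Last checks:** Both pictures show the cover upright, wing up, near the tray's centre and clear of the gauze. In the top view its outline matches the expected one to within about 2 mm. The housing is open, and nothing else appears moved.
- **Small disagreement:** The detection network put the cover about 1 cm from where the gripper released it. That is well inside the placing limits, and the picture agrees with the release position.

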